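Sweep the loose knobs into the mat's catch tray

ROBOT

A 6-joint arm with a two-finger parallel gripper is mounted at the origin on the work surface. World frame = base frame: x ahead of the robot, y to its left, z up, the work surface at z = 0. Lengths are in m, angles in rad, forces in N, time in s.
With the tool pointing down it reaches from about 0.425 to 0.925 m from the base axis. Payload 12.5 kg.
Tool frame: the origin (TCP) lies at the very end of the fingers, on their centre line; the grasp point (between the pads) lies 19 mm behind it (manip.tcp_to_grasp is the distance from the TCP to the grasp point, in m); z points along the fingers, y is the direction in which the jaws open and shut (so a half turn about z gives the same grasp; the last joint's range is limited). The gripper opens to 85 mm and grips with 20 to 120 N. Pads are 22 mm wide; open, the fingers measure 114 mm over their backs; the gripper's body (76 mm by 85 mm) begins 54 mm behind the grasp point. The pads swing forward as they close: fully open they stand 13 mm farther back than shut.
Start: joints at [-1.383, 0.491, 1.559, -0, 1.092, -0.106], TCP at [0.181, -0.598, 0.231] pointing down, gripper open.
Joint ranges: [-3.1, 3.1], [-0.84, 2.19], [0.05, 2.79], [-1.13, 4.28], [0.06, 2.93], [-2.69, 2.69]. Speed limits (rad/s): [2.22, 2.22, 2.79, 3.14, 3.14, 3.14].

INTERFACE

Orientations are given as a unit quaternion [w, x, y, z].
In Python, from workcell import manip gives the robot as it stands.
- The arm moves only by the tool step_arm, never from a script. Its argument "targets" is one flat list of numbers, 6 for each row, row after row: the shift along the tool's x, y, z in m, then the turn, a rotation vector about the tool's x, y, z in degrees. A call has 1 to 10 rows; each row is the pose to reach, as a shift and turn from the pose commanded when the call began, along the tool's axes at that moment; what a row does not reach only later rows make up. A row lasts 1/10 s, in which the tool goes at most 50 mm and 8.59 degrees, less where a joint would pass 70% of its speed; a pose out of reach is approached as far as the arm can. A call with a gripper value outside its range is refused whole. "hand" is the gripper command: -1 is shut, 1 is fully open, values between are in proportion, set as the call begins (left out, the last holds). The fingers move at their own pace and stop on an object; "force" is the grip in N (left out, the last holds). Time passes only in rows, so rows that repeat a pose let the fingers close. It gives the time, the measured TCP pose, the force and the opening at its end, in the units of the state.
- manip.state(): the state, without advancing time (a new reading comes with each control period).
- manip.grab_frame(name): name is "scene" or "top" or "wrist"; returns (picture, depth): 400x640x3 uint8, red, green, blue; 400x640 float32, m along the optical axis (not along the pixel's ray), 0 where there is no reading.
- manip.camera_info(name): a dict with "camera_matrix" (3x3 intrinsics, pixels), "dist_coeffs" ([k1, k2, p1, p2, k3] as OpenCV has them; the pictures are not rectified), "rvec" (rotation vector, rad) and "tvec" (3), from world to camera coordinates, as OpenCV has them. Camera axes: x right, y down, z forward; pixel columns grow to the right and rows downward; lengths in m; the calibration is good to about 2 mm. A picture is of the moment at which its call begins: read the wrist's pose just before it. camera_info takes no time and is no camera call; for the wrist camera it gives the pose at the moment of the call.
- manip.hand_in(): hands the job in, once; it reports no verdict.
Trained networks look in the newest picture that a camera, given by its name, has taken for a name from the list of things; names that differ only in an ending like _2 or _b are one class to them, and where a whole thing is asked for, a point or a joint stands for the part that bears it (a point fixed in the world has none). Each returns a list of dicts, best first, with "p" (0 to 1); they miss things now and then, are a little off and sometimes report something else, mostly with a low value. They report only what shows in the picture. A call takes as long as a camera call.
- manip.search_frame(camera, name): "xyz" ([x, y, z] in m, in world coordinates, good to about 4 mm: the middle of the surface that is visible of it).
- manip.silhouettes(camera, name): "mask" (400x640 bool, what is visible of it).
- manip.pinpoint(camera, name): "xyz" ([x, y, z] in m, in world coordinates, good to about 4 mm: a listed point, or the origin of a listed thing).
The state is a dict: "clock": time; "joints": joint angles; "joint_velocities": joint speeds; "joint_torque": joint torques, N m; "eef_pos": TCP position; "tool_rot": TCP orientation; "wrist_force": force on the tool from outside, world axes, zero at the start; "torque": the same for the moment, N m; "opening": finger opening in m.
Only numpy, scipy, OpenCV 4.12 (cv2) and the standard library are available. Lean on these libraries where they do the work, as an engineer would, in place of code of your own. Each camera call takes 0.05 s, during which the arm holds its last target. There are 200 camera calls.

TASK

Clear the repair mat: with closed fingertips, sweep the three loose black knobs along the mat through the tray's open mouth, so that each ends wholly on the yellow floor of the catch tray. Push them only, never lift one, and leave the flux tin, the solder spool and the jar standing where they are.

Things in the scene. Friction and masses are not known exactly. Their poses are not given: they have to be found in the camera images.
- mat: Light blue repair mat fixed on the bench, 300 mm (x) by 410 mm (y), top 3 mm above the bench. Origin: centre of its underside; z up; its +y end is roughly on the robot's left. The knobs start on it at y -15 to +145 mm, within 60 mm of its middle line; the bystanders stand by its long edges, centres 110 mm or more off the middle line. The catch tray is built into its -y end.
- tray (a point): Middle of the catch tray's yellow floor (mat frame x 0, y -130 mm), level with the mat's top, no sill, axes as the mat's; inside 140 mm wide (x) by 120 mm deep (y -190 to -70 mm in the mat frame); fixed white walls 6 mm thick, 22 mm above the mat, on three sides. Open to the mat's +y, where the side walls flare outwards like a funnel, from x +-70, y -70 to x +-95, y -30 mm.
- mouth (a point): Middle of the tray's open mouth, where the yellow floor begins, on the mat's top (mat frame x 0, y -70 mm), axes as the mat's. Knobs slide in through it along the mat's -y direction.
- knob0_center (a point): Centre of a loose black plastic control knob: round, 26 mm across, 16 mm high, about 20 g, with a white pointer line on its top, lying flat on the mat (so this point is 8 mm above the mat's top). It slides when pushed. The three knobs are alike. z is the knob's own axis.
- knob1_center (a point): Centre of a loose black plastic control knob: round, 26 mm across, 16 mm high, about 20 g, with a white pointer line on its top, lying flat on the mat (so this point is 8 mm above the mat's top). It slides when pushed. The three knobs are alike. z is the knob's own axis.
- knob2_center (a point): Centre of a loose black plastic control knob: round, 26 mm across, 16 mm high, about 20 g, with a white pointer line on its top, lying flat on the mat (so this point is 8 mm above the mat's top). It slides when pushed. The three knobs are alike. z is the knob's own axis.
- tin: Bystander, loose: flux tin: steel, red lid, round, 48 mm across, 32 mm high, about 120 g. Origin: centre of its underside. Must stay where it is.
- spool: Bystander, loose: small solder spool standing on its flange: green flanges, silvery core, 48 mm across, 38 mm high, about 200 g. Origin: centre of its underside. Must stay where it is.
- jar: Bystander, loose: amber glass jar with white cap, 42 mm across, 43 mm high, about 110 g. Origin: centre of its underside. Must stay where it is.

How it is judged:
At the end, for the whole second after the job is handed in: All three knobs lie at rest on the tray floor, inside its walls and past the mouth line where the yellow begins (centres at least 11 mm beyond it, which for a 26 mm knob is inside but for 2 mm); tin, spool and jar still upright and within 15 mm of where they stood (y of knob0_center in the frame of mat between -0.19 and -0.081 m and x of knob0_center in the frame of mat between -0.07 and 0.07 m and height (world z) of each of knob0_center, knob1_center, knob2_center below 0.022 m and linear speed of each of knob0, knob1, knob2 below 0.02 m/s and y of knob1_center in the frame of mat between -0.19 and -0.081 m and x of knob1_center in the frame of mat between -0.07 and 0.07 m and y of knob2_center in the frame of mat between -0.19 and -0.081 m and x of knob2_center in the frame of mat between -0.07 and 0.07 m and distance of each of tin, spool, jar from where it was at the start of the episode below 0.015 m and angle between each of tin, spool, jar's own z axis and vertical below 0.2 rad); the robot touches nothing.
It fails at once if a knob is lifted off the mat (its centre rises more than 15 mm above its resting height) (height (world z) of any of knob0_center, knob1_center, knob2_center above 0.026 m).
It fails at once if the tin, the spool or the jar is shoved more than 15 mm, or tipped (distance of any of tin, spool, jar from where it was at the start of the episode above 0.015 m or angle between any of tin, spool, jar's own z axis and vertical above 0.2 rad).
It also fails if it takes over 58 s, if anything falls off the work surface, if the arm or the gripper's body presses on something with over 40 N, if the wrist force passes 120 N, or if a joint passes its speed limit or range.

## Working session

There is one attempt and no reset: what is moved stays moved. The work goes in short steps, Python scripts to look and compute and a tool call to move; the robot and the scene stay as the last step left them, time stands still between calls to the robot, and variables do not carry over. Pictures are saved under pics/ and viewed, about 8 in all and at most 12, crops included, and the job is handed in when it is done.

Besides the shell and the picture viewer there is one more tool, called after "Request:" as name(argument=value, ...) on one line, values as JSON. step_arm: Moves the arm, as the interface text tells. Its arguments: {"type":"object","properties":{"targets":{"type":"array","items":{"type":"number"}},"hand":{"type":"number"},"force":{"type":"number"}},"required":["targets"]}

```bash
mkdir -p pics
python3 - <<'E'
from workcell import manip
import cv2, numpy as np
for c in ["top","scene"]:
    im,d=manip.grab_frame(c); cv2.imwrite(f"pics/{c}0.png",im[:,:,::-1])
    for n in ["mat","tray","mouth","knob0_center","tin","spool","jar"]:
        print(c,n,[(np.round(r["xyz"],3).tolist(),round(r["p"],2)) for r in manip.pinpoint(c,n)][:5])
s=manip.state();print(s)
E
```

```text
top mat [([0.587, 0.066, -0.0], 0.75)]
top tray [([0.606, -0.059, 0.002], 0.71)]
top mouth [([0.594, -0.003, 0.002], 0.59), ([0.451, 0.125, 0.006], 0.46)]
top knob0_center [([0.616, 0.077, 0.008], 0.46)]
top tin [([0.698, 0.103, 0.0], 0.84)]
top spool [([0.685, 0.192, 0.005], 0.9)]
top jar [([0.451, 0.121, 0.004], 0.86), ([0.588, 0.066, 0.002], 0.66)]
scene mat [([0.584, 0.071, 0.005], 0.84)]
scene tray [([0.605, -0.063, 0.002], 0.78)]
scene mouth [([0.599, -0.001, 0.007], 0.61), ([0.694, 0.099, 0.001], 0.36)]
scene knob0_center [([0.612, 0.072, 0.01], 0.62)]
scene tin [([0.694, 0.1, 0.004], 0.62)]
scene spool [([0.687, 0.193, 0.007], 0.83)]
scene jar [([0.458, 0.123, 0.008], 0.93)]
{'clock': 0.8, 'joints': array([-1.38260426e+00,  4.90847120e-01,  1.55886964e+00,  1.76057043e-05,
        1.09169672e+00, -1.05596265e-01]), 'joint_velocities': array([-2.16827963e-04,  2.30679850e-04,  1.28984620e-03,  6.73166213e-05,
       -3.39235892e-04,  8.28547421e-04]), 'joint_torque': array([ 3.17600658e-03, -6.18206978e+01, -2.61835438e+01,  1.10204721e-04,
        2.60949655e-04,  1.93636527e-05]), 'eef_pos': array([ 0.18102114, -0.5982422 ,  0.23137028]), 'tool_rot': array([8.91884445e-05, 9.89231028e-01, 1.46362445e-01, 1.15041632e-05]), 'wrist_force': array([ 0.31747638, -1.19642782,  0.75986918]), 'torque': array([0.01545572, 0.03613052, 0.03014078]), 'opening': 0.08578385344141101}
```

View pics/top0.png

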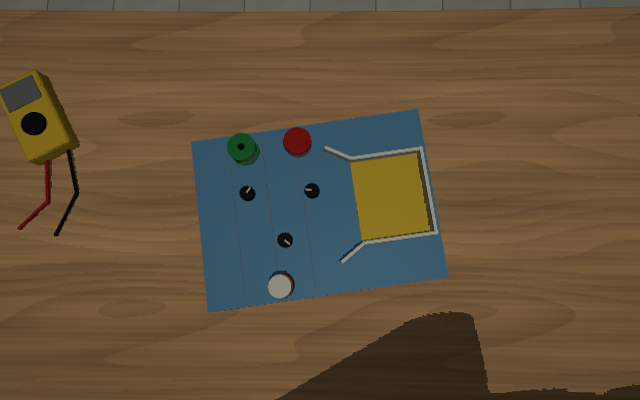

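The top view shows the knobs at about (247,193), (312,190) and (285,240). The yellow floor is centred near (392,197), with the tin (297,141) and spool (242,148) on the far edge and the jar (280,286) on the near edge. Next I'll measure them from pixels.

```bash
cat > h.py <<'E'
from workcell import manip
import cv2, numpy as np
def ray(c,px,z):
    i=manip.camera_info(c); R=cv2.Rodrigues(np.array(i["rvec"],float))[0]; t=np.array(i["tvec"],float).ravel()
    u=cv2.undistortPoints(np.array(px,float).reshape(-1,1,2),np.array(i["camera_matrix"]),np.array(i["dist_coeffs"])).reshape(-1,2)
    o=-R.T@t; d=np.c_[u,np.ones(len(u))]@R
    return (o+d*((z-o[2])/d[:,2])[:,None])[:,:2]
def blobs(mask,lo,hi):
    n,_,s,ce=cv2.connectedComponentsWithStats(mask.astype(np.uint8))
    return [(ce[k],s[k]) for k in range(1,n) if lo<s[k][4]<hi]
def fitmat(im,c="top"):
    f=im.astype(int); b=(f[...,2]>f[...,0]+25)
    m=cv2.morphologyEx(b.astype(np.uint8),cv2.MORPH_CLOSE,np.ones((25,25)))
    cn=max(cv2.findContours(m,0,1)[0],key=cv2.contourArea)
    r=cv2.boxPoints(cv2.minAreaRect((ray(c,cn.reshape(-1,2),.003)).astype(np.float32)*1000))/1000
    return r
E
python3 - <<'E'
from h import *
im,_=manip.grab_frame("top"); f=im.astype(int)
r=fitmat(im); print("rect",r.round(4).tolist(),"sides",np.linalg.norm(r[1]-r[0]).round(4),np.linalg.norm(r[2]-r[1]).round(4))
c=r.mean(0); e=[r[1]-r[0],r[2]-r[1]]; l=max(e,key=np.linalg.norm); ey=l/np.linalg.norm(l)
if ey[1]<0: ey=-ey
ex=np.array([ey[1],-ey[0]]); print("c",c,"ey",ey,"yaw",np.degrees(np.arctan2(ex[1],ex[0])))
toM=lambda p:np.c_[(p-c)@ex,(p-c)@ey].round(4)
y=(f[...,0]>f[...,2]+80)&(f[...,1]>f[...,2]+50)
for b,s in blobs(y,3000,9000): print("yellow",s,toM(ray("top",[b],.003)))
d=f.max(2)<45; d=cv2.morphologyEx(d.astype(np.uint8),cv2.MORPH_CLOSE,np.ones((7,7)))
for b,s in blobs(d,60,400):print("dark",b.round(1),s,ray("top",[b],.017).round(4),toM(ray("top",[b],.017)))
for n,z in (("tin",.035),("spool",.041),("jar",.046)):
    m=manip.silhouettes("top",n)[0]; b=np.argwhere(m["mask"]).mean(0)[::-1]
    print(n,b.round(1),toM(ray("top",[b],z)),m["mask"].sum(), toM(np.array(manip.pinpoint("top",n)[0]["xyz"])[None,:2]))
np.savez("mat.npz",c=c,ex=ex,ey=ey)
E
```

```text
rect [[0.4075999855995178, 0.24860000610351562], [0.46950000524520874, -0.15620000660419464], [0.765999972820282, -0.11089999973773956], [0.7041000127792358, 0.2939999997615814]] sides 0.4096 0.2999
c [0.5868068  0.06885258] ey [-0.15122057  0.9885    ] yaw 8.697667
yellow [ 350  153   80   88 5292] [[-0.0005 -0.1295]]
dark [ 69.1 192.3] [ 54 149  25  87 355] [[0.6085 0.4932]] [[0.0856 0.4162]]
dark [311.4 190.3] [304 183  16  15 174] [[0.6142 0.0757]] [[0.0281 0.0026]]
dark [247.  193.1] [240 186  15  15 180] [[0.6087 0.1868]] [[0.0395 0.1133]]
dark [284.7 239.6] [277 233  16  15 182] [[0.5293 0.1198]] [[-0.0492  0.0591]]
dark [564.  396.7] [554 391  19   9  93] [[ 0.2899 -0.3231]] [[-0.3528 -0.3426]]
dark [617.2 398.1] [600 392  40   8  94] [[ 0.2907 -0.4024]] [[-0.364 -0.421]]
tin [297.4 141.5] [[0.1122 0.0141]] 668 [[0.1161 0.0185]]
spool [242.6 148.4] [[0.1122 0.1073]] 791 [[0.1144 0.1061]]
jar [280.7 285.7] [[-0.1232  0.0715]] 589 [[-0.1252  0.0743]]
```

```bash
cat > go.py <<'E'
import sys,numpy as np
from workcell import manip
from scipy.spatial.transform import Rotation as Ro
m=np.load("mat.npz");c,ex,ey=m["c"],m["ex"],m["ey"]
x,y,z=map(float,sys.argv[1:4]); s=manip.state(); p=s["eef_pos"]
R=Ro.from_quat(np.roll(s["tool_rot"],-1))
T=Ro.from_matrix(np.c_[np.r_[ey,0],np.r_[ex,0],[0,0,-1]])
d=(p[:2]-c); print("now mat",(d@ex).round(4),(d@ey).round(4),p[2].round(4),"clock",s["clock"])
w=np.r_[c+x*ex+y*ey,z]-p; print("shift",R.inv().apply(w).round(4),"turn",np.degrees((R.inv()*T).as_rotvec()).round(2))
E
python3 go.py .028 .045 .15
```

```text
now mat -0.502 -0.598 0.2313 clock 1.15
shift [ 0.6157 -0.5616  0.0813] turn [  0.     0.   -81.86]
```

Request:
step_arm(targets=[0.034,-0.031,0,0,0,-8,0.068,-0.062,0,0,0,-16,0.102,-0.093,0,0,0,-24,0.136,-0.124,0,0,0,-32,0.17,-0.155,0,0,0,-40,0.204,-0.186,0,0,0,-48,0.238,-0.217,0,0,0,-56,0.272,-0.248,0,0,0,-64,0.306,-0.279,0,0,0,-72,0.34,-0.31,0,0,0,-80], hand=-1)

```text
clock: 2.15
eef_pos: [0.4174, -0.2014, 0.2316]
tool_rot: [0.0, 0.662, 0.75, 0.0]
wrist_force: [0.5, -0.8, 0.7]
opening: 0.0003
```

```bash
python3 go.py .028 .045 .06
```

```text
now mat -0.2083 -0.2415 0.2316 clock 2.15
shift [0.2929 0.2284 0.1715] turn [ 0.03  0.03 -1.55]
```

Request:
step_arm(targets=[0.036,0.027,0.02,0,0,-1.9,0.072,0.055,0.04,0,0,-1.9,0.108,0.083,0.06,0,0,-1.9,0.144,0.111,0.08,0,0,-1.9,0.18,0.139,0.1,0,0,-1.9,0.216,0.167,0.12,0,0,-1.9,0.252,0.195,0.14,0,0,-1.9,0.285,0.22,0.16,0,0,-1.9,0.285,0.22,0.16,0,0,-1.9,0.285,0.22,0.16,0,0,-1.9])

```text
clock: 3.15
eef_pos: [0.6009, 0.1068, 0.0705]
tool_rot: [-0.0, 0.651, 0.759, -0.001]
wrist_force: [-0.2, -0.1, 0.4]
opening: -0.0005
```

```bash
python3 go.py .028 .045 .008
```

```text
now mat 0.0197 0.0354 0.0705 clock 3.15
shift [0.0096 0.0084 0.0625] turn [-0.08  0.    0.13]
```

Request:
step_arm(targets=[0.01,0.0085,0.0,0,0,0,0.01,0.0085,0.015,0,0,0,0.01,0.0085,0.03,0,0,0,0.01,0.0085,0.045,0,0,0,0.01,0.0085,0.055,0,0,0,0.01,0.0085,0.062,0,0,0,0.01,0.0085,0.062,0,0,0,0.01,0.0085,0.062,0,0,0])

```text
clock: 3.95
eef_pos: [0.6082, 0.1172, 0.0093]
tool_rot: [0.0, 0.651, 0.759, 0.0]
wrist_force: [-0.0, 0.9, 0.6]
opening: 0.0
```

```bash
python3 go.py .028 -.134 .008
python3 - <<'E'
from h import *
im,_=manip.grab_frame("scene"); cv2.imwrite("pics/s1.png",im[:,:,::-1])
print(manip.state()["wrist_force"])
E
```

```text
now mat 0.0285 0.0446 0.0093 clock 3.95
shift [-0.1786 -0.0006  0.0013] turn [0.01 0.01 0.03]
[0.57737586 0.09887285 1.03059373]
```

View pics/s1.png

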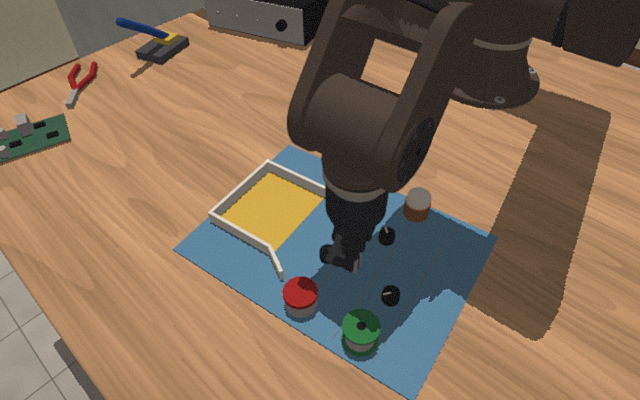

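The gripper is down on the +y side of knob A, around (345,255). The other two knobs, at (387,235) and (390,295), haven't moved. Now pushing A.

Request:
step_arm(targets=[-0.01,0,0,0,0,0,-0.022,0,0,0,0,0,-0.034,0,0,0,0,0,-0.046,0,0,0,0,0,-0.058,0,0,0,0,0,-0.07,0,0,0,0,0,-0.082,0,0,0,0,0,-0.094,0,0,0,0,0,-0.106,0,0,0,0,0,-0.118,0,0,0,0,0])

```text
clock: 5.0
eef_pos: [0.6262, -0.0004, 0.0093]
tool_rot: [0.0, 0.651, 0.759, -0.0]
wrist_force: [0.9, 0.5, 0.3]
opening: 0.0003
```

Request:
step_arm(targets=[-0.012,0,0,0,0,0,-0.024,0,0,0,0,0,-0.036,0,0,0,0,0,-0.046,0,0,0,0,0,-0.053,0,0,0,0,0,-0.058,0,0,0,0,0,-0.058,0,0,0,0,0])

```text
clock: 5.7
eef_pos: [0.6349, -0.0572, 0.0093]
tool_rot: [0.0, 0.651, 0.759, -0.0]
wrist_force: [0.5, 0.6, -0.5]
opening: 0.0
```

Request:
step_arm(targets=[0.015,0,0,0,0,0,0.02,0,-0.03,0,0,0,0.03,0,-0.06,0,0,0,0.07,0,-0.065,0,0,0,0.11,0.002,-0.065,0,0,0,0.15,0.005,-0.065,0,0,0,0.19,0.01,-0.065,0,0,0,0.23,0.011,-0.065,0,0,0,0.27,0.011,-0.065,0,0,0,0.285,0.011,-0.065,0,0,0])

```text
clock: 6.7
eef_pos: [0.6006, 0.2312, 0.0742]
tool_rot: [-0.0, 0.65, 0.76, -0.0]
wrist_force: [0.3, -1.2, 0.0]
opening: -0.0001
```

```bash
python3 go.py .0395 .152 .008
cat > kn.py <<'E'
from h import *
m=np.load("mat.npz");c,ex,ey=m["c"],m["ex"],m["ey"]
import sys
im,_=manip.grab_frame("top"); cv2.imwrite("pics/"+sys.argv[1],im[100:320,180:460,::-1].repeat(2,0).repeat(2,1)); f=im.astype(int)
d=cv2.morphologyEx((f.max(2)<45).astype(np.uint8),cv2.MORPH_CLOSE,np.ones((7,7)))
for b,s in blobs(d,60,400):
    p=ray("top",[b],.017)[0]-c; print("dark",b.round(1),s,(p@ex).round(4),(p@ey).round(4))
print(manip.state()["clock"],manip.state()["wrist_force"])
E
python3 kn.py t1.png
```

```text
now mat 0.0382 0.1583 0.0742 clock 6.7
shift [-0.0064  0.0013  0.0662] turn [-0.01 -0.01  0.25]
dark [402.6 177.2] [395 170  16  15 177] 0.0279 -0.1556
dark [246.6 193.2] [239 186  16  15 174] 0.0394 0.1139
dark [284.6 239.5] [277 233  16  14 169] -0.049 0.0592
6.75 [-1.37989593  2.84818404  0.12803268]
```

View pics/t1.png

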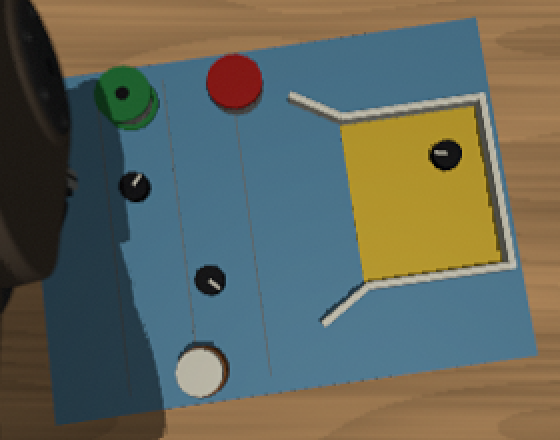

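Knob A is on the yellow floor at crop pixel (445,154), or (28,-156) mm in the mat frame. The others are unmoved. B is next.

Request:
step_arm(targets=[0,0.001,0.015,0,0,0,0,0.001,0.03,0,0,0,0,0.001,0.045,0,0,0,0,0.001,0.058,0,0,0,0,0.001,0.065,0,0,0,0,0.001,0.065,0,0,0,-0.006,0.001,0.065,0,0,0,-0.016,0.001,0.065,0,0,0,-0.028,0.001,0.065,0,0,0,-0.04,0.001,0.065,0,0,0])

```text
clock: 7.75
eef_pos: [0.6098, 0.186, 0.0098]
tool_rot: [0.0, 0.651, 0.759, 0.0]
wrist_force: [0.1, 0.3, -0.2]
opening: -0.0
```

Request:
step_arm(targets=[-0.012,0,0,0,0,0,-0.024,0,0,0,0,0,-0.036,0,0,0,0,0,-0.048,0,0,0,0,0,-0.06,0,0,0,0,0,-0.072,0,0,0,0,0,-0.084,0,0,0,0,0,-0.096,0,0,0,0,0,-0.108,0,0,0,0,0,-0.12,0,0,0,0,0])

```text
clock: 8.75
eef_pos: [0.6279, 0.0677, 0.0092]
tool_rot: [0.0, 0.651, 0.759, -0.0]
wrist_force: [-0.5, 0.4, -0.2]
opening: -0.0002
```

```bash
python3 go.py .0385 -.091 .009
```

```text
now mat 0.0404 -0.0074 0.0092 clock 8.75
shift [-0.0836 -0.002   0.0003] turn [0.   0.   0.04]
```

Push B home, then back off and move over to C's start, at mat (-46, +95) mm.

Request:
step_arm(targets=[-0.012,0,0,0,0,0,-0.024,0,0,0,0,0,-0.036,0,0,0,0,0,-0.048,0,0,0,0,0,-0.06,0,0,0,0,0,-0.07,0,0,0,0,0,-0.077,0,0,0,0,0,-0.082,0,0,0,0,0,-0.082,0,0,0,0,0])

```text
clock: 9.65
eef_pos: [0.6402, -0.0129, 0.0093]
tool_rot: [0.0, 0.651, 0.759, -0.0]
wrist_force: [-0.4, 0.3, 0.0]
opening: -0.0003
```

Request:
step_arm(targets=[0.015,0,0,0,0,0,0.02,0,-0.03,0,0,0,0.03,0,-0.06,0,0,0,0.065,-0.02,-0.065,0,0,0,0.1,-0.04,-0.065,0,0,0,0.135,-0.06,-0.065,0,0,0,0.165,-0.08,-0.065,0,0,0,0.19,-0.087,-0.065,0,0,0,0.19,-0.087,-0.065,0,0,0,0.19,-0.087,-0.065,0,0,0])

```text
clock: 10.65
eef_pos: [0.5249, 0.1634, 0.0744]
tool_rot: [0.0, 0.65, 0.76, 0.0]
wrist_force: [0.2, -1.3, -0.4]
opening: -0.0001
```

```bash
python3 go.py -.0465 .1 .009; python3 kn.py t2.png
```

```text
now mat -0.0469 0.1028 0.0744 clock 10.65
shift [-0.0028  0.0003  0.0654] turn [0.02 0.01 0.16]
dark [ 69.2 193.2] [ 54 150  25  86 321] 0.0839 0.4162
dark [376.8 174.3] [370 167  15  15 169] 0.0393 -0.1128
dark [402.5 177.2] [395 170  16  15 178] 0.0279 -0.1555
10.7 [-0.47530561 -0.5212806  -0.07764768]
```

Request:
step_arm(targets=[0,0.001,0.015,0,0,0,0,0.001,0.03,0,0,0,0,0.001,0.045,0,0,0,0,0.001,0.058,0,0,0,0,0.001,0.065,0,0,0,0,0.001,0.065,0,0,0,-0.006,0.001,0.065,0,0,0,-0.016,0.001,0.065,0,0,0,-0.028,0.001,0.065,0,0,0,-0.04,0.001,0.065,0,0,0])

```text
clock: 11.7
eef_pos: [0.5327, 0.1216, 0.0097]
tool_rot: [0.0, 0.651, 0.759, 0.0]
wrist_force: [0.1, -0.5, -0.8]
opening: 0.0005
```

Request:
step_arm(targets=[-0.012,0,0,0,0,0,-0.024,0,0,0,0,0,-0.036,0,0,0,0,0,-0.048,0,0,0,0,0,-0.06,0,0,0,0,0,-0.072,0,0,0,0,0,-0.084,0,0,0,0,0,-0.096,0,0,0,0,0,-0.108,0,0,0,0,0,-0.12,0,0,0,0,0])

```text
clock: 12.7
eef_pos: [0.5507, 0.0032, 0.0093]
tool_rot: [0.0, 0.651, 0.759, -0.0]
wrist_force: [-0.3, -0.2, 0.0]
opening: 0.0002
```

```bash
python3 go.py -.046 -.102 .009
```

```text
now mat -0.0456 -0.0594 0.0093 clock 12.7
shift [-0.0426 -0.0004  0.0003] turn [-0.    0.    0.04]
```

Request:
step_arm(targets=[-0.012,0,0,0,0,0,-0.023,0,0,0,0,0,-0.032,0,0,0,0,0,-0.038,0,0,0,0,0,-0.041,0,0,0,0,0,-0.041,0,0,0,0,0])

```text
clock: 13.3
eef_pos: [0.5569, -0.0366, 0.0093]
tool_rot: [0.0, 0.651, 0.759, -0.0]
wrist_force: [-0.2, 0.1, 0.4]
opening: -0.0
```

Request:
step_arm(targets=[0.015,0,0,0,0,0,0.02,0,-0.03,0,0,0,0.03,0,-0.06,0,0,0,0.06,0,-0.1,0,0,0,0.1,0,-0.12,0,0,0,0.14,0,-0.13,0,0,0,0.18,0,-0.13,0,0,0,0.22,0,-0.13,0,0,0,0.26,0,-0.13,0,0,0,0.26,0,-0.13,0,0,0])

```text
clock: 14.3
eef_pos: [0.5154, 0.2256, 0.1393]
tool_rot: [-0.0, 0.649, 0.761, 0.0]
wrist_force: [-0.2, -0.3, -1.0]
opening: 0.0001
```

Request:
step_arm(targets=[0.04,0,0,0,0,0,0.08,0,0,0,0,0,0.1,0,0,0,0,0,0.1,0,0,0,0,0,0.1,0,0,0,0,0])

```text
clock: 14.8
eef_pos: [0.5015, 0.3196, 0.139]
tool_rot: [-0.0, 0.651, 0.759, -0.0]
wrist_force: [0.4, -0.1, 0.3]
opening: 0.0001
```

```bash
python3 go.py 0 0 .1;python3 kn.py t3.png
python3 - <<'E'
from h import *
m=np.load("mat.npz");c,ex,ey=m["c"],m["ex"],m["ey"]
for n,z in (("tin",.035),("spool",.041),("jar",.046)):
    k=manip.silhouettes("top",n)
    if k:
        b=np.argwhere(k[0]["mask"]).mean(0)[::-1]; p=ray("top",[b],z)[0]-c; print(n,b.round(1),(p@ex).round(4),(p@ey).round(4))
E
```

```text
now mat -0.0464 0.2608 0.139 clock 14.8
shift [-0.2609  0.046   0.0391] turn [-0.03  0.02  0.11]
dark [376.9 174.3] [370 167  15  15 171] 0.0393 -0.1129
dark [402.5 177.2] [395 170  16  15 178] 0.0279 -0.1555
dark [391.2 224.3] [384 218  16  14 172] -0.0494 -0.1231
14.85 [-0.63669417 -0.1713003   0.18214083]
tin [297.5 140.9] 0.1131 0.0138
spool [243.3 148.4] 0.112 0.1061
jar [281.  286.1] -0.1238 0.0712
```

View pics/t3.png

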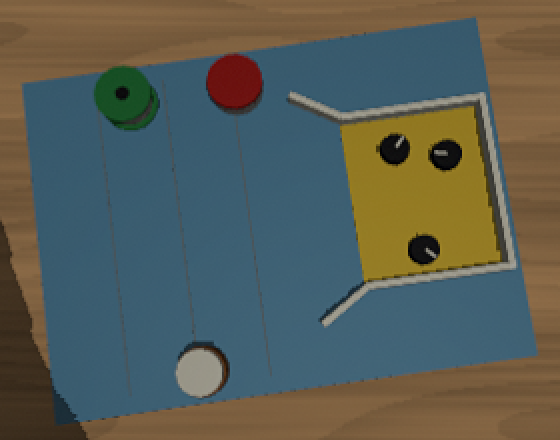

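All three knobs lie on the yellow floor, at crop pixels (395,149), (445,154) and (424,249). The bystanders haven't moved and the arm is clear.

```bash
python3 -c "
from workcell import manip
print(manip.hand_in())"
```

```text
the job is handed in; nothing more can be done
None
```

All three knobs are on the yellow floor of the catch tray, and I handed the job in at about 15 s. I swept each one in with a straight push of the closed fingertips along the mat's -y direction, then backed the arm away.

- **Knobs:** the last top picture puts them at (28, -156), (39, -113) and (-49, -123) mm in the mat frame. All are well inside the limits of x ±70 mm and y -190 to -81 mm.
- **Bystanders:** the tin, spool and jar are still upright. Their measured positions changed by about 1 mm, which is within measurement noise.
- **Robot:** it was touching nothing at hand-in, and the wrist force readings stayed below about 4 N.

No check failed or disagreed, though I had no direct reading of knob height or speed.

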